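Free the stuck clamp knob and clamp a tube rack on a platform shaker

TASK

Clamp the tube rack on the shaker: the bar knob of its sliding jaw is stuck tight, so break it loose with a short firm twist anticlockwise and back it off freely by about half a turn, then slide the jaw gently to the left until it has pushed the rack square against the fixed fence and presses on it with no play. Tighten the knob firmly again by feel, without overtightening it and without crushing the rack, leave the rack clamped and let go; do not disturb the loose things standing round the shaker.

Things in the scene. Friction and masses are not known exactly. Their poses are not given: they have to be found in the camera images.
- shaker: platform shaker, white housing, bare aluminium platform 220 x 300 mm, fixed, turned up to 0.3 rad. Origin: centre of its underside on the bench; x away from the robot, y to the left along the jaw's travel, z up. Platform top z = 92 mm, with a 2 mm rubber mat (y = 25 to 123 mm) under the rack. The jaw rides on a steel rail along y at x = 0 on the right half.
- fence_face (a point): middle of the rubber face of the fixed fence at the left edge of the platform (shaker y = 125 mm); the fence is 200 mm long along shaker x and its top is 116 mm above the bench. Axes as the shaker's.
- tube_rack: loose green tube rack, tubes fixed in it, 82 mm wide between side walls (88 over the rim), 206 mm long, 34 mm high, 0.17 to 0.35 kg, lying a little askew on the mat between jaw and fence; it drags with 1 to 3 N. Origin: centre of its underside; y is its long axis, to end parallel to the fence (shaker x). Home against the fence its centre is at shaker y = 84 mm.
- jaw (a joint): travel of the aluminium jaw along shaker y towards the fence, m, 0 = fully back, stop at 0.075. Locked while the knob is tight (holds 30 N or more); loose it drags with about 4 N. Reads about 0.058 to 0.059 with the rack home and clamped. Press on the rack with 5 to 15 N, as some is lost on letting go; over 25 N crushes it.
- jaw_face (a point): middle of the rubber face (144 mm long along shaker x) of the jaw's sprung pressure plate, which pushes the rack; 113 mm above the bench, 70 mm ahead (shaker y) of the knob axis when free. The plate yields 1 mm per 20 N, at most 3 mm. Axes as the shaker's.
- knob_grip (a point): centre of the black bar knob on the jaw's saddle, on its vertical turning axis, 148 mm above the bench, at grip height. The bar is 58 mm long (the point's x), 16 mm thick (its y: pinch the flat sides across this), 24 mm high; the saddle's top lies 26 mm below this point. It travels with the jaw, so the jaw can be slid by it.
- clamp_knob (a joint): turn of the knob, rad, growing anticlockwise seen from above (loosening); it stays at its height; 0 = the pressure foot inside just touches the rail. Found stuck at -0.34 to -0.22: breaking loose takes 0.4 to 1 N m at first, fading to 0 (pinch with 60 N or more); beyond, it turns freely (0.1 N m). Tightening rises about 2.5 N m per rad below 0; -0.15 to -0.4 is firm, below -0.55 overtightened.
- vial_red: loose glass vial with a red cap, 23 mm across, 52 mm high, standing at the front right of the shaker; origin under its centre; bystander
- vial_clear: loose clear glass vial, 23 mm across, 52 mm high, next to the first; origin under its centre; bystander
- wash_bottle: loose small white bottle with a green cap, 48 mm across, 98 mm high, behind the shaker on the right; origin under its centre; bystander
- tip_box: loose box of pipette tips with a blue top, 87 x 123 x 63 mm, left of the shaker; origin under its centre; bystander

How it is judged:
By the outcome, as a careful person would: the job done as asked, in the order asked, and still so for the second after the job is handed in, with the robot touching nothing.
It also fails if it takes over 67 s, if anything falls off the work surface, if the arm or the gripper's body presses on something with over 40 N, if the wrist force passes 120 N, or if a joint passes its speed limit or range.

ROBOT

A 6-joint arm with a two-finger parallel gripper is mounted at the origin on a cart in front of the work surface, level with it; the furniture and walls round the work are solid. World frame = base frame: x ahead of the robot, y to its left, z up, the work surface at z = 0. Lengths are in mm, angles in rad, forces in N, time in s.
With the tool pointing down it reaches from about 350 to 775 mm from the base axis. Payload 7.3 kg.
Tool frame: the origin (TCP) lies at the very end of the fingers, on their centre line; the grasp point (between the pads) lies 19 mm behind it; z points along the fingers, y is the line along which they close (so a half turn about z gives the same grasp; the last joint's range is limited). The gripper opens to 92 mm and grips with 3 to 60 N. Pads are 19 mm wide; open, the fingers measure 130 mm over their backs; the gripper's body (75 mm by 190 mm) begins 47 mm behind the grasp point.
Start: joints at [-0.146, 0.342, 1.524, -0, 1.275, -0.146], TCP at [525.019, 0.019, 226.741] pointing down, gripper open.
Joint ranges: [-2.53, 2.53], [-0.77, 2.02], [0.04, 2.7], [-1, 4.14], [0.28, 2.66], [-3.11, 3.11]. Speed limits (rad/s): [2.57, 2.57, 3.14, 3.14, 3.14, 3.14].

INTERFACE

Orientations are given as [roll, pitch, yaw] about the fixed x, y, z axes, in that order (R = Rz(yaw) Ry(pitch) Rx(roll)).
In Python, from plant import get_obs, vision, workorder gives the robot as it stands.
- The arm moves only by the shell command python3 -m pendant 'ROWS' [OPENING]. ROWS is a JSON object of lists of equal length, an entry for each row: "dp": the shift along the tool's x, y, z in m, a list of three; "rotation": the turn, a rotation vector about the tool's x, y, z in rad, a list of three. A call has 1 to 8 rows; each row is the pose to reach, as a shift and turn from the pose commanded when the call began, along the tool's axes at that moment; what a row does not reach only later rows make up. A row lasts 1/8 s, in which the tool goes at most 62.5 mm and 10.7 degrees, less where a joint would pass 70% of its speed; a pose out of reach is approached as far as the arm can. A call with a gripper value outside its range is refused whole. OPENING is the finger opening in m, from 0 to 0.0918, set as the call begins (- or left out, the last holds). The fingers move at their own pace and stop on an object; the grip force is fixed at half the most. Time passes only in rows, so rows that repeat a pose let the fingers close. It gives the time, the measured TCP pose, the force, the opening and the grip force at its end, in the units of the state.
- get_obs(): the state, without advancing time (a new reading comes with each control period).
- vision.capture(name): name is "scene" or "side" or "wrist"; returns a dict with "pixels" (384x512x3 uint8, red, green, blue), "vfov" (degrees; the focal length in pixels is half the picture's height over the tangent of half this angle, whatever the lens; pixels are square), "cx", "cy" (the principal point, pixels), "pose" (4x4, takes a point from camera to world coordinates); the wrist camera has in their place "T_tool_cam" (4x4, takes a point from camera to tool coordinates, whose origin is the TCP and whose axes are the flange's). Camera axes: x right, y up, looking along -z (the intrinsics and any distortion apply to the point x, -y, -z); pixel columns grow to the right and rows downward; lengths in mm; the calibration is good to about 2 mm. A picture is of the moment at which its call begins: read the wrist's pose just before it. There is no depth.
- workorder.close_job(): hands the job in; it is judged then, once.
The state is a dict: "time": time; "joint_positions": joint angles; "dq": joint speeds; "tau": joint torques, N m; "tool_pos": TCP position; "tcp_rot": TCP orientation; "contact_force": force on the tool from outside, world axes, zero at the start; "moment": the same for the moment, N m; "grip_width": finger opening in mm; "finger_force": force on a finger pad.
Only numpy, scipy, OpenCV 4.12 (cv2) and the standard library are available. Lean on these libraries where they do the work, as an engineer would, in place of code of your own. Each camera call takes 0.05 s, during which the arm holds its last target. There are 200 camera calls.

## Working session

There is one attempt and no reset: what is moved stays moved. The work goes in short steps, Python scripts to look and compute and a shell command to move; the robot and the scene stay as the last step left them, time stands still between calls to the robot, and variables do not carry over. Pictures are saved under pics/ and viewed, at most 10 in all, crops included, and the job is handed in when it is done.

```bash
ls; mkdir -p pics
cat > h.py <<'E'
import numpy as np, cv2
from plant import get_obs, vision, workorder
from scipy.spatial.transform import Rotation as R
def cap(name,fn=None):
    o=get_obs(); c=vision.capture(name)
    if 'pose' in c: T=np.array(c['pose'])
    else:
        W=np.eye(4); W[:3,:3]=R.from_euler('xyz',o['tcp_rot']).as_matrix(); W[:3,3]=o['tool_pos']
        T=W@np.array(c['T_tool_cam'])
    im=np.array(c['pixels']); f=im.shape[0]/2/np.tan(np.radians(c['vfov'])/2)
    if fn: cv2.imwrite(fn,im[...,::-1])
    return im,T,f,c
def ray(T,f,c,u,v):
    d=T[:3,:3]@np.array([(u-c['cx'])/f,-(v-c['cy'])/f,-1.]); return T[:3,3],d
def onz(T,f,c,u,v,z):
    p,d=ray(T,f,c,u,v); return p+d*(z-p[2])/d[2]
E
python3 - <<'E'
from h import *
for n in('scene','side','wrist'):
    im,T,f,c=cap(n,f'pics/{n}0.png'); print(n,{k:v for k,v in c.items() if k!='pixels'},f)
print(get_obs())
a=[cv2.imread(f'pics/{n}0.png') for n in('scene','side')]
E
```

```text
pics
scene {'vfov': 42.75790370485106, 'cx': 257.7218745996725, 'cy': 192.41558616875358, 'pose': array([[ 7.94673333e-01,  2.35780267e-01, -5.59376402e-01,
        -2.86016928e+02],
       [-6.06887726e-01,  3.29039700e-01, -7.23477826e-01,
        -1.02150411e+03],
       [ 1.34752488e-02,  9.14407208e-01,  4.04571225e-01,
         7.16787658e+02],
       [ 0.00000000e+00,  0.00000000e+00,  0.00000000e+00,
         1.00000000e+00]])} 490.45653797361086
side {'vfov': 51.550485765113216, 'cx': 254.21339348976645, 'cy': 188.44643034732545, 'pose': array([[-9.64895707e-01,  1.30406849e-01, -2.27970015e-01,
         2.73152999e+02],
       [-2.62163056e-01, -5.30169859e-01,  8.06343880e-01,
         8.91387640e+02],
       [-1.57100661e-02,  8.37803064e-01,  5.45746479e-01,
         7.15439357e+02],
       [ 0.00000000e+00,  0.00000000e+00,  0.00000000e+00,
         1.00000000e+00]])} 397.6094324093105
wrist {'vfov': 58.30900195603169, 'cx': 253.63681333249951, 'cy': 190.80841914947848, 'T_tool_cam': array([[ 1.80984617e-03,  9.63059927e-01,  2.69281083e-01,
         7.23135169e+01],
  
[... 263 characters left out ...]
666719067
{'time': 0.15, 'joint_positions': array([-1.46049129e-01,  3.42575668e-01,  1.52478794e+00, -9.34718609e-06,
        1.27539116e+00, -1.46000360e-01]), 'dq': array([ 0.00093787, -0.00087241, -0.00261559,  0.00042867,  0.00033527,
       -0.00088365]), 'tau': array([ 7.52666965e-04, -4.31470585e+01, -2.44352603e+01,  7.18239485e-02,
        5.38185902e-02, -1.32920518e-04]), 'tool_pos': array([5.24701235e+02, 3.75381506e-02, 2.26201236e+02]), 'tcp_rot': array([-3.14044160e+00, -1.60223299e-04,  1.57075019e+00]), 'contact_force': array([1.0962267 , 0.55280958, 0.522536  ]), 'moment': array([ 0.06731172, -0.07822881, -0.00076065]), 'finger_force': 0.0, 'grip_width': 91.89982375820064}
```

View pics/scene0.png

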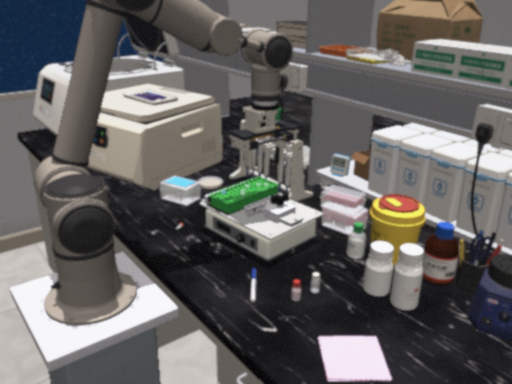

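View pics/wrist0.png

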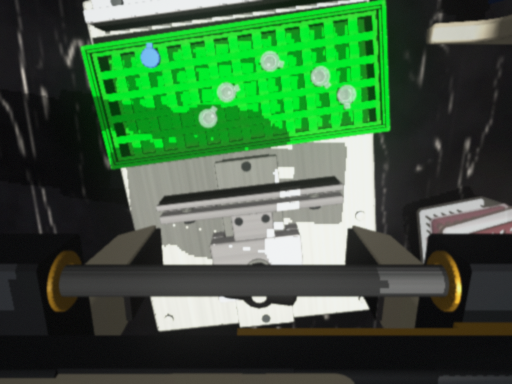

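The wrist view shows the rack at the top (green, corners about (85,45), (387,5), (388,130), (112,165)). The jaw plate is near row 195 and the knob is hidden behind the fingers near (262,290). I'll shift back to see the knob.

```bash
python3 -m pendant '{"dp":[[-0.03,0,0],[-0.06,0,0],[-0.09,0,0],[-0.11,0,0],[-0.11,0,0],[-0.11,0,0]],"rotation":[[0,0,0],[0,0,0],[0,0,0],[0,0,0],[0,0,0],[0,0,0]]}'
python3 - <<'E'
from h import *
im,T,f,c=cap('wrist','pics/wrist1.png'); print(get_obs()['tool_pos'],T)
E
```

```text
time: 0.9
tool_pos: [524.9, -109.2, 226.6]
tcp_rot: [-3.141, -0.001, 1.571]
contact_force: [0.1, -0.5, -0.2]
grip_width: 91.3
finger_force: 0.0
[ 524.98290846 -109.03685833  226.7060227 ] [[ 9.99997682e-01 -2.14872985e-03  1.38200443e-04  5.26023896e+02]
 [ 2.03259532e-03  9.63229973e-01  2.68670593e-01 -3.70036568e+01]
 [-7.10419334e-04 -2.68669689e-01  9.63232108e-01  3.84042563e+02]
 [ 0.00000000e+00  0.00000000e+00  0.00000000e+00  1.00000000e+00]]
```

View pics/wrist1.png

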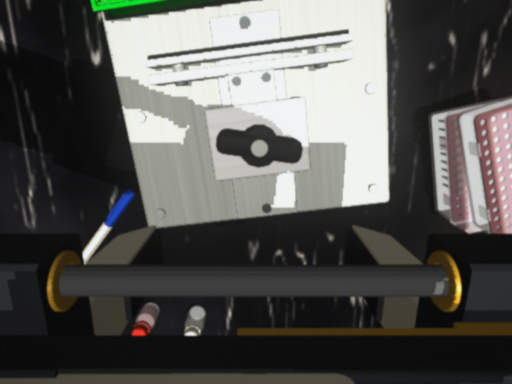

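The knob bar is clear: its ends are near (218,140) and (301,149), with the hub at (259,147). The platform's near-right corner is at (388,200) and its near-left corner at (148,228). Both vials sit at the bottom, near (145,320) and (195,318), well away from the path.

Run:
```python
from h import *
im,T,f,c=cap('wrist')
m=(im.max(2)<70).astype(np.uint8); r=np.zeros_like(m); r[110:185,205:315]=m[110:185,205:315]
n,l,s,ce=cv2.connectedComponentsWithStats(r); k=1+s[1:,4].argmax(); print(s[k],ce[k])
ct=cv2.findContours((l==k).astype(np.uint8),0,2)[0][0][:,0,:]
P=np.array([onz(T,f,c,u,v,158)[:2] for u,v in ct],np.float32)
print(cv2.minAreaRect(P)); 
hub=onz(T,f,c,259.5,148,161);print('hub',hub)
for uv in[(218,140),(301,149)]: print(onz(T,f,c,*uv,160))
# platform corners
for uv in[(148,228),(388,200),(388,100),(115,70)]: print(uv,onz(T,f,c,*uv,92))
# platform right edge line fit: bright-to-dark transition below
g=im.astype(int).min(2); pts=[]
for u in range(165,380,5):
    col=g[175:240,u]; d=np.where((col[:-2]-col[2:])>50)[0]
    if len(d): pts.append((u,175+d[-1]+1))
Q=np.array([onz(T,f,c,u,v,92)[:2] for u,v in pts],np.float32)
vx,vy,x0,y0=cv2.fitLine(Q,cv2.DIST_HUBER,0,.01,.01).ravel(); print('edge yaw',np.arctan2(vy,vx),x0,y0)
# jaw front line
pts=[]
for u in range(155,345,5):
    col=g[20:80,u]; pts.append((u,20+col.argmin()))
print(pts[::6])
Q=np.array([onz(T,f,c,u,v,110)[:2] for u,v in pts],np.float32)
vx,vy,x0,y0=cv2.fitLine(Q,cv2.DIST_HUBER,0,.01,.01).ravel(); print('jaw yaw',np.arctan2(vy,vx),x0,y0)
```

```text
[ 217  126   85   41 2059] [258.49247207 145.58135017]
((529.527587890625, -69.48765563964844), (55.37803649902344, 26.38127326965332), 0.15073412656784058)
hub [529.78972028 -70.15264704 161.        ]
[502.82178805 -65.16173736 160.        ]
[556.94523839 -70.88581241 160.        ]
(148, 228) [ 430.15290347 -153.68430231   92.        ]
(388, 200) [ 645.34055439 -126.47420732   92.        ]
(388, 100) [636.11321972 -40.66721785  92.        ]
(115, 70) [414.51243886 -17.95328573  92.        ]
edge yaw 0.12144817 540.50574 -141.4143
[(155, np.int64(57)), (185, np.int64(53)), (215, np.int64(49)), (245, np.int64(45)), (275, np.int64(41)), (305, np.int64(37)), (335, np.int64(33))]
jaw yaw 0.12372091 521.0165 -1.0996646
```

```bash
python3 -m pendant '{"dp":[[0.01,0.001,0],[0.02,0.002,0],[0.03,0.003,0],[0.039,0.0045,0],[0.039,0.0045,0],[0.039,0.0045,0],[0.039,0.0045,0],[0.039,0.0045,0]],"rotation":[[0,0,0.18],[0,0,0.36],[0,0,0.54],[0,0,0.72],[0,0,0.90],[0,0,1.08],[0,0,1.26],[0,0,1.44]]}' 0.036
python3 -m pendant '{"dp":[[0,0,0.01],[0,0,0.025],[0,0,0.04],[0,0,0.04],[0,0,0.04]],"rotation":[[0,0,0.12],[0,0,0.236],[0,0,0.236],[0,0,0.236],[0,0,0.236]]}'
python3 - <<'E'
from h import *
o=get_obs(); print(o['tool_pos'],o['tcp_rot'],o['joint_positions'],o['grip_width'])
im,T,f,c=cap('wrist','pics/wrist2.png')
ims,*_=cap('scene'); cv2.imwrite('pics/s2.png',cv2.resize(ims[120:280,180:360,::-1],None,fx=4,fy=3.6))
E
```

```text
time: 2.0
tool_pos: [529.5, -70.0, 226.8]
tcp_rot: [-3.141, -0.0, 0.126]
contact_force: [-0.0, -0.9, -0.5]
grip_width: 35.7
finger_force: 0.0
time: 2.62
tool_pos: [529.8, -70.8, 187.1]
tcp_rot: [3.142, -0.001, -0.104]
contact_force: [-0.1, -0.4, 0.3]
grip_width: 35.9
finger_force: 0.0
[529.80751713 -70.8423632  187.10368265] [ 3.14154517e+00 -6.55439772e-04 -1.03700649e-01] [-2.76386947e-01  3.93755606e-01  1.56060538e+00  7.10271244e-05
  1.18657782e+00  1.39808344e+00] 35.88430057162492
```

View pics/wrist2.png

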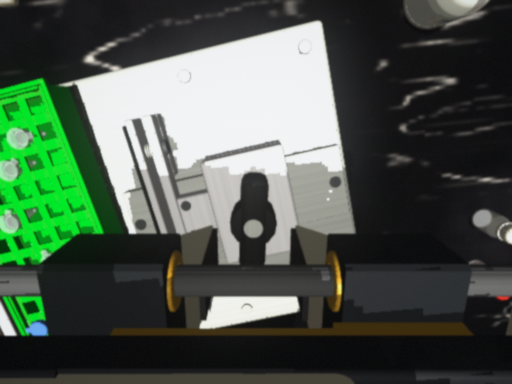

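The bar is vertical in the picture (columns 240–268, hub at (254,229)) and centred between the fingers at about 213 and 298. I'll descend and close.

```bash
python3 -m pendant '{"dp":[[0,0,0.02],[0,0,0.04],[0,0,0.058],[0,0,0.058],[0,0,0.058]],"rotation":[[0,0,0],[0,0,0],[0,0,0],[0,0,0],[0,0,0]]}'
python3 -m pendant '{"dp":[[0,0,0],[0,0,0],[0,0,0],[0,0,0],[0,0,0],[0,0,0]],"rotation":[[0,0,0],[0,0,0],[0,0,0],[0,0,0],[0,0,0],[0,0,0]]}' 0.0
python3 - <<'E'
from h import *
o=get_obs(); print(o)
E
```

```text
time: 3.35
tool_pos: [530.1, -71.2, 129.7]
tcp_rot: [3.141, -0.002, -0.105]
contact_force: [-0.1, 0.9, 1.4]
grip_width: 36.2
finger_force: 0.0
time: 4.1
tool_pos: [529.8, -70.5, 129.2]
tcp_rot: [-3.141, -0.001, -0.105]
contact_force: [-0.7, 5.2, 5.4]
grip_width: 15.7
finger_force: 29.9
{'time': 4.1, 'joint_positions': array([-2.76293871e-01,  4.56460333e-01,  1.63754513e+00,  1.01496377e-03,
        1.04669652e+00,  1.39938924e+00]), 'dq': array([-0.00112701, -0.00076408,  0.0012112 , -0.00091161,  0.00031265,
       -0.00146251]), 'tau': array([ -2.20110364, -43.18367958, -20.48915505,  -1.3542081 ,
        -0.4829661 ,  -0.36600477]), 'tool_pos': array([529.84057097, -70.53179869, 129.24250506]), 'tcp_rot': array([-3.14087824e+00, -1.02736041e-03, -1.05394686e-01]), 'contact_force': array([-0.65631667,  5.16906953,  5.40538494]), 'moment': array([ 0.82133175,  0.19134368, -0.35487839]), 'finger_force': 29.94654268026352, 'grip_width': 15.69217368471039}
```

```bash
python3 -m pendant '{"dp":[[0,-0.0008,0],[0,-0.0008,0],[0,-0.0008,0],[0,-0.0008,0],[0,-0.0008,0]],"rotation":[[0,0,0],[0,0,-0.05],[0,0,-0.10],[0,0,-0.15],[0,0,-0.15]]}'
python3 - <<'E'
from h import *
o=get_obs(); print(o['tcp_rot'],o['moment'],o['contact_force'],o['grip_width'],o['tau'][5])
E
```

```text
time: 4.72
tool_pos: [529.8, -70.3, 129.0]
tcp_rot: [3.141, -0.001, 0.044]
contact_force: [0.2, 2.1, 4.6]
grip_width: 16.0
finger_force: 30.0
[ 3.14131236e+00 -7.83863679e-04  4.40785882e-02] [ 0.40681124  0.09346804 -0.42607746] [0.17174551 2.1361119  4.60347982] 16.011212097730134 -0.692145936191082
```

```bash
python3 -m pendant '{"dp":[[0,0,0],[0,0,0],[0,0,0],[0,0,0],[0,0,0],[0,0,0]],"rotation":[[0,0,-0.06],[0,0,-0.12],[0,0,-0.18],[0,0,-0.24],[0,0,-0.3],[0,0,-0.3]]}'
python3 - <<'E'
from h import *
o=get_obs(); print(o['tcp_rot'],o['moment'],o['contact_force'],o['grip_width'],o['tau'][5])
E
```

```text
time: 5.48
tool_pos: [529.8, -69.9, 128.8]
tcp_rot: [-3.142, -0.0, 0.344]
contact_force: [0.3, 4.4, 3.1]
grip_width: 16.1
finger_force: 29.7
[-3.14154709e+00 -3.97986848e-04  3.44128430e-01] [ 0.79004201 -0.03827512  0.07960662] [0.34250274 4.38176955 3.07978855] 16.06624024064181 -0.25712231174111366
```

```bash
python3 -m pendant '{"dp":[[0,0,0],[0,0,0],[0,0,0],[0,0,0],[0,0,0],[0,0,0],[0,0,0],[0,0,0]],"rotation":[[0,0,-0.18],[0,0,-0.36],[0,0,-0.54],[0,0,-0.72],[0,0,-0.9],[0,0,-1.08],[0,0,-1.26],[0,0,-1.4]]}'
python3 -m pendant '{"dp":[[0,0,0],[0,0,0],[0,0,0],[0,0,0],[0,0,0],[0,0,0],[0,0,0],[0,0,0]],"rotation":[[0,0,-0.18],[0,0,-0.36],[0,0,-0.54],[0,0,-0.72],[0,0,-0.9],[0,0,-1.08],[0,0,-1.26],[0,0,-1.35]]}'
python3 - <<'E'
from h import *
o=get_obs(); print(o['tcp_rot'],o['moment'],o['contact_force'],o['grip_width'],o['joint_positions'])
im,T,f,c=cap('wrist','pics/wrist3.png')
E
```

```text
time: 6.48
tool_pos: [528.4, -69.9, 128.7]
tcp_rot: [-3.139, -0.001, 1.748]
contact_force: [-4.7, 3.5, 7.9]
grip_width: 16.2
finger_force: 29.8
time: 7.48
tool_pos: [527.3, -71.1, 128.7]
tcp_rot: [-3.14, -0.005, 3.097]
contact_force: [-9.3, -2.5, 8.8]
grip_width: 15.6
finger_force: 29.8
[-3.13981364 -0.00494466  3.09719751] [-0.29135844  1.35495404 -0.15578848] [-9.30675647 -2.53291656  8.77553383] 15.632162353627622 [-0.2764847   0.45601845  1.63994166 -0.00330701  1.0500378  -1.8012386 ]
```

View pics/wrist3.png

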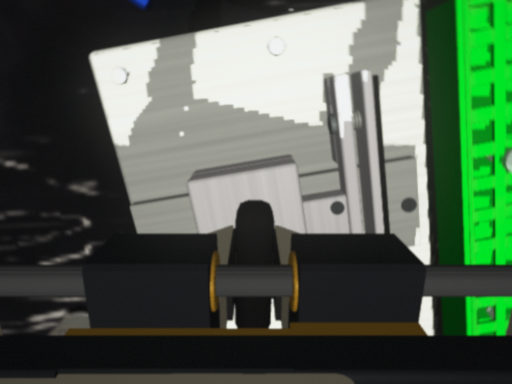

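The bar followed the gripper and is vertical at column 255. The rack stands to the right of the jaw plate, still askew. I'll relieve the side load, then slide.

```bash
python3 -m pendant '{"dp":[[0.001,0,-0.0005],[0.002,0,-0.001],[0.002,0,-0.001],[0.002,0,-0.001]],"rotation":[[0,0,0],[0,0,0],[0,0,0],[0,0,0]]}'
python3 -m pendant '{"dp":[[0.0005,0.003,0],[0.001,0.006,0],[0.0015,0.009,0],[0.002,0.0118,0],[0.0025,0.0148,0],[0.003,0.0177,0],[0.0035,0.0207,0],[0.004,0.0237,0]],"rotation":[[0,0,0],[0,0,0],[0,0,0],[0,0,0],[0,0,0],[0,0,0],[0,0,0],[0,0,0]]}'
python3 - <<'E'
from h import *
o=get_obs(); print(o['tcp_rot'],o['moment'],o['contact_force'],o['grip_width'])
E
```

```text
time: 8.02
tool_pos: [527.1, -70.3, 128.9]
tcp_rot: [-3.141, -0.002, 3.095]
contact_force: [-0.6, -4.8, -9.2]
grip_width: 15.5
finger_force: 29.8
time: 9.02
tool_pos: [524.1, -45.9, 129.0]
tcp_rot: [3.141, -0.002, 3.095]
contact_force: [0.2, -4.1, -23.8]
grip_width: 16.2
finger_force: 29.9
[ 3.14123100e+00 -1.58929233e-03  3.09478878e+00] [-0.61892158 -0.12547985 -0.03162697] [  0.18500908  -4.10921688 -23.83520066] 16.19359365382584
```

```bash
python3 -m pendant '{"dp":[[0.0005,0.003,0.0012],[0.001,0.006,0.0012],[0.0015,0.009,0.0012],[0.002,0.0118,0.0012],[0.0025,0.0148,0.0012],[0.003,0.0177,0.0012]],"rotation":[[0,0,0],[0,0,0],[0,0,0],[0,0,0],[0,0,0],[0,0,0]]}'
python3 - <<'E'
from h import *
o=get_obs(); print(o['tool_pos'],o['tcp_rot'],o['moment'],o['contact_force'],o['grip_width'])
im,T,f,c=cap('wrist','pics/wrist4.png')
E
```

```text
time: 9.78
tool_pos: [522.1, -28.8, 129.0]
tcp_rot: [-3.141, -0.0, 3.095]
contact_force: [-2.6, -7.2, -17.0]
grip_width: 15.6
finger_force: 29.9
[522.12101616 -28.75129038 128.98055288] [-3.14061870e+00 -4.63839760e-04  3.09480831e+00] [-0.95022449  0.42972261 -0.01649874] [ -2.64510035  -7.18716049 -17.02849805] 15.628133893930483
```

View pics/wrist4.png

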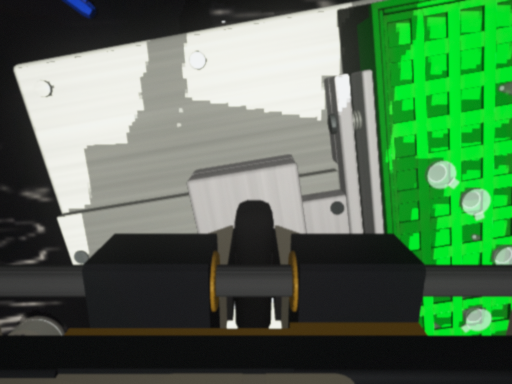

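The jaw plate now touches the rack near column 382 and is swinging it square. I'll go slower from here.

```bash
python3 -m pendant '{"dp":[[0.0002,0.001,0.0003],[0.0003,0.002,0.0004],[0.0005,0.003,0.0005],[0.0007,0.004,0.0005],[0.0008,0.005,0.0005],[0.001,0.006,0.0005],[0.0012,0.007,0.0005],[0.0012,0.007,0.0005]],"rotation":[[0,0,0],[0,0,0],[0,0,0],[0,0,0],[0,0,0],[0,0,0],[0,0,0],[0,0,0]]}'
python3 - <<'E'
from h import *
o=get_obs(); print(o['tool_pos'],o['tcp_rot'],o['moment'],o['contact_force'],o['grip_width'])
E
```

```text
time: 10.82
tool_pos: [521.3, -21.8, 128.9]
tcp_rot: [-3.141, -0.0, 3.095]
contact_force: [-3.9, -6.4, -13.6]
grip_width: 15.9
finger_force: 29.9
[521.31618646 -21.76134167 128.94150315] [-3.14059858e+00 -3.77827008e-05  3.09488024e+00] [-0.88735943  0.58788601 -0.03742065] [ -3.88254367  -6.437162   -13.61536561] 15.861679387965657
```

```bash
python3 -m pendant '{"dp":[[0.0005,0.0005,0.0003],[0.0008,0.001,0.0005],[0.0009,0.0015,0.0005],[0.001,0.002,0.0005],[0.001,0.002,0.0005]],"rotation":[[0,0,0],[0,0,0],[0,0,0],[0,0,0],[0,0,0]]}'
python3 -m pendant '{"dp":[[0,0.0005,0],[0.0002,0.001,0],[0.0003,0.0015,0],[0.0003,0.0015,0]],"rotation":[[0,0,0],[0,0,0],[0,0,0],[0,0,0]]}'
python3 - <<'E'
from h import *
o=get_obs(); print(o['tool_pos'],o['tcp_rot'],o['moment'],o['contact_force'],o['grip_width'])
E
```

```text
time: 11.45
tool_pos: [521.1, -19.9, 128.9]
tcp_rot: [-3.14, 0.002, 3.095]
contact_force: [-2.5, -7.9, -10.8]
grip_width: 16.0
finger_force: 29.9
time: 11.95
tool_pos: [521.0, -19.5, 128.9]
tcp_rot: [-3.139, 0.002, 3.095]
contact_force: [-3.1, -12.3, -12.0]
grip_width: 15.9
finger_force: 29.9
[521.0352245  -19.50917498 128.94015758] [-3.13855396e+00  2.11823775e-03  3.09483579e+00] [-1.71131514  0.52930113  0.00347378] [ -3.13382217 -12.30864565 -11.96223923] 15.867707450316368
```

```bash
python3 -m pendant '{"dp":[[0.0001,0.0005,0],[0.0001,0.001,0],[0.0001,0.001,0],[0.0001,0.001,0]],"rotation":[[0,0,0],[0,0,0],[0,0,0],[0,0,0]]}'
python3 - <<'E'
from h import *
im,T,f,c=cap('side'); cv2.imwrite('pics/side5.png',im[...,::-1])
print([get_obs()['contact_force'].round(1) for _ in range(3)])
hsv=cv2.cvtColor(im,cv2.COLOR_RGB2HSV); m=cv2.inRange(hsv,(45,120,50),(75,255,255))
ys,xs=np.where(m); print(xs.min(),xs.max(),ys.min(),ys.max())
x0,x1,y0,y1=xs.min()-40,xs.max()+40,ys.min()-40,ys.max()+40
print(x0,y0); cv2.imwrite('pics/side5c.png',cv2.resize(im[y0:y1,x0:x1,::-1],None,fx=3,fy=3,interpolation=2))
E
```

```text
time: 12.45
tool_pos: [521.0, -19.3, 128.9]
tcp_rot: [-3.137, 0.002, 3.095]
contact_force: [-3.1, -16.1, -12.9]
grip_width: 15.8
finger_force: 29.9
[array([ -2. , -14.8, -12. ]), array([ -2. , -14.8, -12. ]), array([ -2. , -14.8, -12. ])]
93 292 0 230
53 -40Traceback (most recent call last):
  File "<stdin>", line 7, in <module>
cv2.error: OpenCV(4.12.0) /io/opencv/modules/imgproc/src/resize.cpp:4208: error: (-215:Assertion failed) !ssize.empty() in function 'resize'
```

Run:
```python
import cv2
im=cv2.imread('pics/side5.png'); cv2.imwrite('pics/side5c.png',cv2.resize(im[130:310,110:350],None,fx=3.3,fy=3.3,interpolation=2))
```

```text
(no output)
```

View pics/side5c.png

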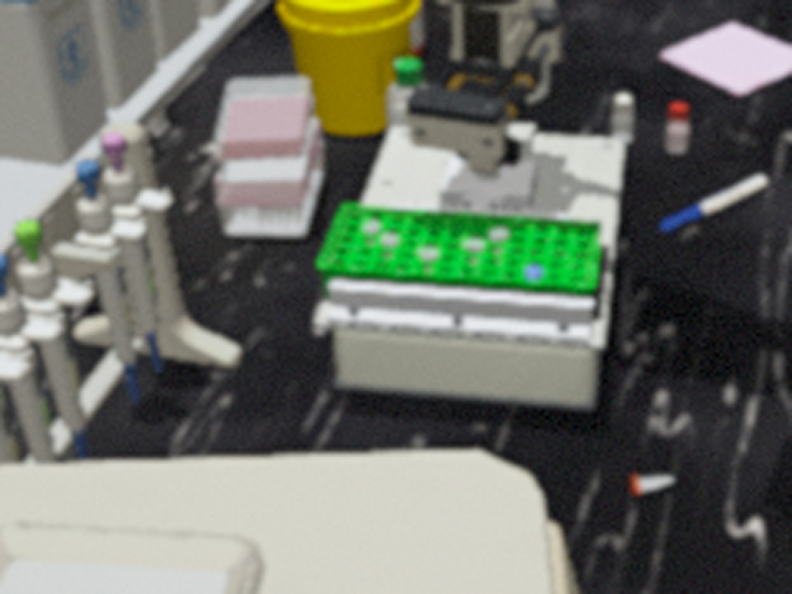

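The rack lies flush and parallel along the fence, and the bystanders have not moved. The pressing force is about 12 N net of jaw drag. I'll tighten clockwise, following the knob's axis, since the grip sits about 1.3 mm off it.

```bash
python3 -m pendant '{"dp":[[0,0.0002,0],[-0.0001,0.0005,0],[-0.0002,0.0007,0],[-0.0003,0.0009,0],[-0.0005,0.001,0],[-0.0007,0.0011,0],[-0.0009,0.0012,0],[-0.0011,0.0013,0]],"rotation":[[0,0,0.18],[0,0,0.36],[0,0,0.54],[0,0,0.72],[0,0,0.9],[0,0,1.08],[0,0,1.26],[0,0,1.44]]}'
python3 - <<'E'
from h import *
o=get_obs(); print(o['tool_pos'],o['tcp_rot'],o['moment'],o['contact_force'],o['grip_width'])
E
```

```text
time: 13.5
tool_pos: [522.3, -18.1, 128.9]
tcp_rot: [3.14, 0.005, 1.649]
contact_force: [-2.4, -16.1, -12.1]
grip_width: 16.0
finger_force: 29.9
[522.25083483 -18.0940401  128.9445127 ] [3.13983644 0.00458283 1.648974  ] [-2.31990844  0.49378778  0.0553326 ] [ -2.41943313 -16.06432513 -12.14963088] 15.993009095396589
```

```bash
python3 -m pendant '{"dp":[[0,0.0002,0],[-0.0001,0.0005,0],[-0.0002,0.0007,0],[-0.0003,0.0009,0],[-0.0005,0.001,0],[-0.0007,0.0011,0],[-0.0009,0.0012,0],[-0.001,0.0013,0]],"rotation":[[0,0,0.18],[0,0,0.36],[0,0,0.54],[0,0,0.72],[0,0,0.9],[0,0,1.08],[0,0,1.26],[0,0,1.37]]}'
python3 - <<'E'
from h import *
o=get_obs(); print(o['tool_pos'],o['tcp_rot'],o['moment'],o['contact_force'],o['grip_width'],o['tau'][5])
E
```

```text
time: 14.5
tool_pos: [523.6, -19.1, 128.9]
tcp_rot: [3.137, -0.001, 0.281]
contact_force: [-3.6, -16.0, -12.0]
grip_width: 15.6
finger_force: 30.0
[523.60954621 -19.05722969 128.93174331] [ 3.13670793e+00 -7.05554515e-04  2.80508751e-01] [-2.2923089   0.64796647  0.00970546] [ -3.61704956 -16.00346238 -12.04935671] 15.633711412598405 -0.7616390101611614
```

```bash
python3 -m pendant '{"dp":[[0,0.0001,0],[0,0.0001,0],[0,0.0002,0],[0,0.0002,0],[0,0.0002,0]],"rotation":[[0,0,0.06],[0,0,0.12],[0,0,0.18],[0,0,0.24],[0,0,0.24]]}'
python3 - <<'E'
from h import *
o=get_obs(); print(o['tcp_rot'],o['moment'],o['contact_force'],o['grip_width'],o['tau'][5])
E
python3 -m pendant '{"dp":[[0,0,0],[0,0,0],[0,0.0001,0]],"rotation":[[0,0,0.05],[0,0,0.1],[0,0,0.1]]}'
python3 - <<'E'
from h import *
o=get_obs(); print(o['tcp_rot'],o['moment'],o['contact_force'],o['grip_width'],o['tau'][5])
E
```

```text
time: 15.12
tool_pos: [523.6, -19.4, 129.1]
tcp_rot: [3.137, -0.002, 0.045]
contact_force: [-2.7, -17.4, -12.9]
grip_width: 15.6
finger_force: 30.0
[ 3.13671390e+00 -1.87039000e-03  4.45123666e-02] [-2.31017967  0.70964156  0.0924786 ] [ -2.70885156 -17.36020033 -12.93317636] 15.627284998821398 0.35934917628765106
time: 15.5
tool_pos: [523.8, -19.5, 129.2]
tcp_rot: [3.137, -0.003, -0.055]
contact_force: [-3.2, -16.1, -10.4]
grip_width: 16.3
finger_force: 30.1
[ 3.13668286e+00 -2.71470174e-03 -5.46956006e-02] [-2.26448586  0.64027052  0.44338868] [ -3.23844203 -16.06813753 -10.40537889] 16.34235313189289 0.6773258373141289
```

```bash
python3 -m pendant '{"dp":[[0,0,0],[0,0,0],[0,0.0001,0],[0,0.0001,0]],"rotation":[[0,0,0.04],[0,0,0.08],[0,0,0.12],[0,0,0.12]]}'
python3 - <<'E'
from h import *
o=get_obs(); print(o['tcp_rot'],o['moment'],o['contact_force'],o['grip_width'],o['tau'][5])
E
```

```text
time: 16.0
tool_pos: [524.1, -19.6, 129.3]
tcp_rot: [3.137, -0.004, -0.174]
contact_force: [-1.6, -15.7, -10.7]
grip_width: 16.6
finger_force: 30.8
[ 3.13695918 -0.00417857 -0.17401137] [-2.32091566  0.45672163  0.66932824] [ -1.58210787 -15.73317982 -10.73791309] 16.561528126904978 0.8404035307466984
```

```bash
python3 -m pendant '{"dp":[[0,0,0],[0,0,0],[0,0,0]],"rotation":[[0,0,0.03],[0,0,0.05],[0,0,0.05]]}'
python3 - <<'E'
from h import *
o=get_obs(); print(o['tcp_rot'],o['moment'],o['contact_force'],o['grip_width'],o['tau'][5])
E
python3 -m pendant '{"dp":[[0,0.0005,0],[0,0.001,0.0002],[0,0.0015,0.0003],[0,0.0015,0.0003]],"rotation":[[0,0,-0.01],[0,0,-0.02],[0,0,-0.03],[0,0,-0.03]]}'
python3 - <<'E'
from h import *
o=get_obs(); print(o['tcp_rot'],o['moment'],o['contact_force'],o['grip_width'],o['tau'][5])
E
```

```text
time: 16.38
tool_pos: [524.3, -19.7, 129.4]
tcp_rot: [3.137, -0.005, -0.224]
contact_force: [-1.8, -15.9, -10.5]
grip_width: 16.5
finger_force: 31.7
[ 3.13709952 -0.0049442  -0.22358743] [-2.35191685  0.37248836  0.80529215] [ -1.81404783 -15.90384784 -10.5451361 ] 16.47410090532102 0.8778675645589828
time: 16.88
tool_pos: [524.3, -19.7, 129.4]
tcp_rot: [3.14, -0.005, -0.194]
contact_force: [-1.5, -8.8, -8.7]
grip_width: 16.6
finger_force: 30.0
[ 3.13953644 -0.00534731 -0.19410862] [-1.38463261  0.20881394  0.43431171] [-1.48682318 -8.75093848 -8.72747466] 16.57932911432489 0.4132058098912239
```

```bash
python3 -m pendant '{"dp":[[0,0.0005,0],[0,0.001,0.0002],[0,0.0015,0.0003],[0,0.0015,0.0003]],"rotation":[[0,0,-0.01],[0,0,-0.02],[0,0,-0.02],[0,0,-0.02]]}'
python3 -m pendant '{"dp":[[0,0,0],[0,0,0],[0,0,0],[0,0,0]],"rotation":[[0,0,0],[0,0,0],[0,0,0],[0,0,0]]}' 0.036
python3 -m pendant '{"dp":[[0,0,-0.015],[0,0,-0.035],[0,0,-0.06],[0,0,-0.09],[0,0,-0.11],[0,0,-0.11],[0,0,-0.11]],"rotation":[[0,0,0],[0,0,0],[0,0,0],[0,0,0],[0,0,0],[0,0,0],[0,0,0]]}'
python3 - <<'E'
from h import *
im,T,f,c=cap('wrist','pics/wrist6.png')
E
```

```text
time: 17.38
tool_pos: [524.3, -19.8, 129.3]
tcp_rot: [-3.141, -0.006, -0.175]
contact_force: [-0.7, -2.0, 5.7]
grip_width: 16.2
finger_force: 29.4
time: 17.88
tool_pos: [522.4, -19.6, 126.8]
tcp_rot: [-3.141, 0.0, -0.175]
contact_force: [-0.0, -0.6, 0.1]
grip_width: 36.1
finger_force: 0.0
time: 18.75
tool_pos: [522.1, -19.7, 236.5]
tcp_rot: [-3.142, 0.001, -0.175]
contact_force: [-0.0, -0.9, -0.3]
grip_width: 35.9
finger_force: 0.0
```

View pics/wrist6.png

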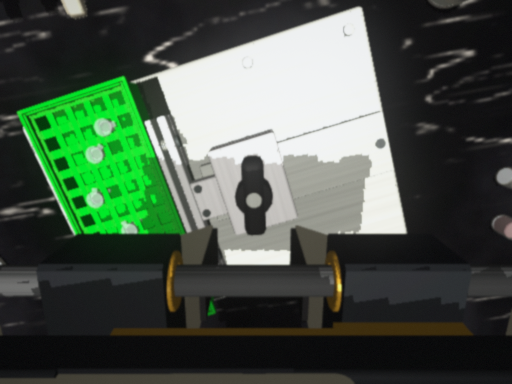

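The knob is free at (254,200) with its bar near vertical. The jaw plate lies along the rack, the rack is against the fence, and the vials are standing. One numeric check before handing in.

Run:
```python
from h import *
im,T,f,c=cap('wrist')
m=(im.max(2)<70).astype(np.uint8); r=np.zeros_like(m); r[145:240,225:285]=m[145:240,225:285]
n,l,s,ce=cv2.connectedComponentsWithStats(r); k=1+s[1:,4].argmax()
v,u=np.where(l==k); P=np.array([onz(T,f,c,a,b,160)[:2] for a,b in zip(u,v)])
w,V=np.linalg.eigh(np.cov(P.T)); d=V[:,1]; y=np.arctan(d[1]/d[0]); print('knob',P.mean(0),'yaw',y,'rel',y-.122)
hub=onz(T,f,c,254,200,161)[:2]; o=np.array([528.7,-70.2]); print('hub',hub,'travel',np.dot(hub-o,[-.1217,.9926]))
g=cv2.inRange(cv2.cvtColor(im,cv2.COLOR_RGB2HSV),(45,120,50),(75,255,255))
def fit(pts,z):
    Q=np.array([onz(T,f,c,a,b,z)[:2] for a,b in pts],np.float32); vx,vy,*_=cv2.fitLine(Q,cv2.DIST_HUBER,0,.01,.01).ravel(); return np.arctan(vy/vx)
L=[(np.where(g[b,:120])[0].min(),b) for b in range(130,215,4)]
Rr=[(np.where(g[b])[0].max(),b) for b in range(90,225,4)]
print('rack yaw',fit(L,128),fit(Rr,128))
```

```text
knob [526.84189563 -20.59908317] yaw -0.1270825889349213 rel -0.2490825889349213
hub [523.43421569 -20.37669925] travel 50.09545427141609
rack yaw 0.12107779 0.0961476
```

```bash
python3 -c "
from plant import workorder
print(workorder.close_job())"
```

```text
the job is handed in; nothing more can be done
None
```

The job is handed in: the knob was broken loose and backed off about half a turn, the rack is pushed square against the fence with about 12 N, the knob is tightened to about -0.25 to -0.3 rad (0.8 N m), and the gripper is clear with no loose items seen to have moved.

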